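Three planes back into their own fitted trays

ROBOT

A 6-joint arm with a two-finger parallel gripper is mounted at the origin on the work surface. World frame = base frame: x ahead of the robot, y to its left, z up, the work surface at z = 0. Lengths are in m, angles in degrees, forces in N, time in s.
With the tool pointing down it reaches from about 0.4 to 0.825 m from the base axis. Payload 7 kg.
Tool frame: the origin (TCP) lies midway between the tips of the shut fingers; the grasp point (between the pads) lies 19 mm behind it (ctrl.hold_point_z is the distance from the TCP to the grasp point, in m); z points along the fingers, y is the line along which they close (so a half turn about z gives the same grasp; the last joint's range is limited). The gripper opens to 88 mm and grips with 3 to 60 N. Pads are 19 mm wide; open, the fingers measure 130 mm over their backs; the gripper's body (78 mm by 193 mm) begins 47 mm behind the grasp point.
Start: joints at [81.366, 20.546, 0.682, 0, -70.136, -16.507], TCP at [0.287, 0.611, 0.227] pointing down, gripper open.
Joint ranges: [-176.03, 176.03], [-82.01, 121.73], [-58.28, 71.71], [-173.87, 95.51], [-174.79, -0.11], [-173.66, 173.66]. Speed limits (degrees/s): [136.94, 136.94, 172.46, 180, 180, 180].

INTERFACE

Orientations are given as [roll, pitch, yaw] about the fixed x, y, z axes, in that order (R = Rz(yaw) Ry(pitch) Rx(roll)).
In Python, from plant import ctrl gives the robot as it stands.
- The arm moves only by the tool apply_moves, never from a script. Its argument "deltas" is a list of rows, each an object with "fingers": the finger opening in mm, from 0 to 87.6; "delta_pos": the shift along the tool's x, y, z in mm, a list of three; "angular": the turn, a rotation vector about the tool's x, y, z in degrees, a list of three. A call has 1 to 10 rows; each row is the pose to reach, as a shift and turn from the pose commanded when the call began, along the tool's axes at that moment; what a row does not reach only later rows make up. A row lasts 1/10 s, in which the tool goes at most 50 mm and 8.59 degrees, less where a joint would pass 70% of its speed; a pose out of reach is approached as far as the arm can. A call with a gripper value outside its range is refused whole. The fingers move at their own pace and stop on an object; the grip force is fixed at half the most. Time passes only in rows, so rows that repeat a pose let the fingers close. It gives the time, the measured TCP pose, the force, the opening and the grip force at its end, in the units of the state.
- ctrl.get_obs(): the state, without advancing time (a new reading comes with each control period).
- ctrl.snapshot(name): name is "scene" or "top" or "wrist"; returns the picture (384x512x3 uint8, red, green, blue); there is no depth.
- ctrl.camera_params(name): a dict with "fx", "fy", "cx", "cy" (pixels), "cam_to_world" (4x4, takes a point from camera to world coordinates); the wrist camera has in their place "mount" (4x4, takes a point from camera to tool coordinates, whose origin is the TCP and whose axes are the flange's). Camera axes: x right, y up, looking along -z (the intrinsics and any distortion apply to the point x, -y, -z); pixel columns grow to the right and rows downward; lengths in m; the calibration is good to about 2 mm. A picture is of the moment at which its call begins: read the wrist's pose just before it. camera_params takes no time and is no camera call.
- ctrl.close_job(): hands the job in; it is judged then, once.
The state is a dict: "clock": time; "joint_pos": joint angles; "qvel": joint speeds; "tau": joint torques, N m; "tool_pos": TCP position; "orientation": TCP orientation; "force": force on the tool from outside, world axes, zero at the start; "moment": the same for the moment, N m; "opening": finger opening in m; "gripper_force": force on a finger pad.
Only numpy, scipy, OpenCV 4.12 (cv2) and the standard library are available. Lean on these libraries where they do the work, as an engineer would, in place of code of your own. Each camera call takes 0.05 s, during which the arm holds its last target. There are 200 camera calls.

TASK

The three small hand planes have been put away in each other's drawer trays, so none of them sits down in its recess. Put every plane home, flat on the bottom of the recess that fits it, and let go; the cork mat is free for parking one on the way. Set the planes down rather than dropping them, keep them upright, and leave the pot, the hammer and the jar alone.

Things in the scene. Friction and masses are not known exactly. Their poses are not given: they have to be found in the camera images.
- block_plane_center (a point): Loose block plane upright on its flat sole: steel, 160 (x, brass knob at +x) x 52 (y) x 54 mm high, 0.5 to 0.8 kg. Point: on its middle, 30 mm above the sole; z up. Grip here on the two parallel cheeks, 52 mm apart along y, 64 mm long, which reach 40 mm above the sole.
- shoulder_plane_center (a point): Loose shoulder plane upright on its flat sole, the long narrow one: dark steel, 200 (x, toe at +x, a brass screw sticks out 10 mm there) x 26 (y) x 65 mm high, pale wooden wedge at the heel, 0.6 to 0.9 kg. Point: on its middle, 33 mm above the sole; z up. Grip here on its flat sides, 26 mm apart along y.
- router_plane_center (a point): Loose small router plane upright on its flat sole, the short wide one: steel plate 112 (x) x 80 (y) x 7 mm; wooden knobs, 27 mm thick, 46 high, at x -41 and +41 mm; between them a dark post 24 (x) x 26 (y) mm with a brass nut, 66 mm high in all; 0.36 to 0.54 kg. Point: on the post's axis, 34 mm above the sole; z up. Grip the post here, along y (flat from 7 to 56 mm up).
- block_tray: Fixed wooden drawer tray, 240 (x) x 120 x 12 mm, with one rectangular green-felt-lined recess in the middle of its top, 178 x 70 mm (the middle-sized one), for the block plane alone (9 mm play all round, either way round). Origin: centre of underside; recess floor 6 mm, rim 12 mm above it. At the start another plane lies on its rims across the recess, whose edges show.
- shoulder_tray: Fixed wooden drawer tray, 240 (x) x 120 x 12 mm, with one rectangular green-felt-lined recess in the middle of its top, 218 x 44 mm (the long narrow one), for the shoulder plane alone (9 mm play all round, either way round). Origin: centre of underside; recess floor 6 mm, rim 12 mm above it. At the start another plane lies on its rims across the recess, whose edges show.
- router_tray: Fixed wooden drawer tray, 240 (x) x 120 x 12 mm, with one rectangular green-felt-lined recess in the middle of its top, 130 x 98 mm (the short wide one), for the router plane alone (9 mm play all round, either way round). Origin: centre of underside; recess floor 6 mm, rim 12 mm above it. At the start another plane lies on its rims across the recess, whose edges show.
- cork_mat: Plain flat cork mat fixed to the bench, 240 mm (x) x 120 mm x 4 mm, empty: the free spot. Origin: centre of its underside; its top is 4 mm higher.
- tool_pot: Bystander: loose white pot, 84 mm across and 100 mm high, with pliers and pencils standing up to 190 mm. Origin: centre of its underside.
- hammer: Bystander: loose hammer lying across the far side of the bench. Origin: under its middle, x along the handle towards the head.
- nail_jar: Bystander: loose glass jar with a steel cap, 68 mm across, 85 mm high, upright. Origin: centre of its underside.
There are look-alikes about, which are no part of the job. There is more than one size of the part that bears shoulder_plane_center; the job needs the smallest.

How it is judged (in metres and radians):
At the end, for the whole second after the job is handed in: Each plane lies in the recess of its own tray: its centre within 15 mm of the tray's centre horizontally, less than 3 mm above its seated height, level within 0.06 rad, its long side along the tray's within 0.2 rad (either way round), and at rest (horizontal distance between block_plane_center and block_tray below 0.015 m and z of block_plane_center in the frame of block_tray below 0.039 m and angle between each of block_plane_center, shoulder_plane_center, router_plane_center's own z axis and vertical below 0.06 rad and angle between the x axis of block_plane_center and the x axis of block_tray, either way round below 0.2 rad and linear speed of each of block_plane, shoulder_plane, router_plane below 0.02 m/s and angular speed of each of block_plane, shoulder_plane, router_plane below 0.15 rad/s and horizontal distance between shoulder_plane_center and shoulder_tray below 0.015 m and z of shoulder_plane_center in the frame of shoulder_tray below 0.042 m and angle between the x axis of shoulder_plane_center and the x axis of shoulder_tray, either way round below 0.2 rad and horizontal distance between router_plane_center and router_tray below 0.015 m and z of router_plane_center in the frame of router_tray below 0.043 m and angle between the x axis of router_plane_center and the x axis of router_tray, either way round below 0.2 rad); the robot touches nothing.
It fails at once if a plane is dropped (falls free from more than about 25 mm) ((linear speed of block_plane above 0.7 m/s and contact force between block_plane and anything else below 0.1 N) or (linear speed of shoulder_plane above 0.7 m/s and contact force between shoulder_plane and anything else below 0.1 N) or (linear speed of router_plane above 0.7 m/s and contact force between router_plane and anything else below 0.1 N)).
It fails at once if a plane is tipped over (leans more than about 35 degrees) (angle between any of block_plane_center, shoulder_plane_center, router_plane_center's own z axis and vertical above 0.6 rad).
It fails at once if the pot, the hammer or the jar is moved more than 30 mm (distance of any of tool_pot, hammer, nail_jar from where it was at the start of the episode above 0.03 m).
It also fails if it takes over 120 s, if anything falls off the work surface, if the arm or the gripper's body presses on something with over 40 N, if the wrist force passes 120 N, or if a joint passes its speed limit or range.

## Working session

There is one attempt and no reset: what is moved stays moved. The work goes in short steps, Python scripts to look and compute and a tool call to move; the robot and the scene stay as the last step left them, time stands still between calls to the robot, and variables do not carry over. Pictures are saved under pics/ and viewed, at most 14 in all, crops included, and the job is handed in when it is done.

Besides the shell and the picture viewer there is one more tool, called by a JSON object that holds its "method" and its "body", one argument or row to a line. apply_moves: Moves the arm, as the interface text tells. Its arguments: {"type":"object","properties":{"deltas":{"type":"array"}},"required":["deltas"]}

```bash
mkdir -p pics; python3 - <<'E'
from plant import ctrl
import cv2,json
o=ctrl.get_obs();print(o)
for n in("top","scene"):
    p=ctrl.camera_params(n);print(n,p)
    cv2.imwrite(f"pics/{n}0.png",cv2.resize(ctrl.snapshot(n)[:,:,::-1],(800,600),interpolation=cv2.INTER_CUBIC))
print(ctrl.camera_params("wrist"),ctrl.hold_point_z)
E
```

```text
{'clock': 0.0, 'joint_pos': array([ 8.13677785e+01,  2.05924979e+01,  6.32149740e-01, -1.96969170e-02,
       -7.01358052e+01, -1.65069462e+01]), 'qvel': array([ 0.02367958,  0.07715239,  0.08749289, -0.08504243,  0.06504479,
       -0.10123772]), 'tau': array([ 1.64664812e-03, -5.82724357e+01,  2.93044013e+01,  6.99646980e+00,
        6.95226394e-03, -1.65991491e-04]), 'tool_pos': array([0.28656881, 0.61059362, 0.22559969]), 'orientation': array([ 1.79902548e+02, -9.56982748e-03, -2.51458679e+01]), 'force': array([-0.13841165, -0.74962408, -0.78637492]), 'moment': array([-0.03684555, -0.00533287,  0.01886043]), 'gripper_force': 0.0, 'opening': 0.08790825784462264}
top {'fx': 389.6209772455342, 'fy': 389.6209772455342, 'cx': 267.8245544728742, 'cy': 202.97181392736093, 'cam_to_world': array([[-0.01082808,  0.99336602, -0.11448449,  0.35801975],
       [-0.99971027, -0.00829301,  0.02259654, -0.031696  ],
       [ 0.02149721,  0.114696  ,  0.99316801,  1.40169273],
       [ 0.        ,  0.        ,  0.        ,  1.        ]])}
scene {'fx': 498.2233331444056, 'fy': 498.2233331444056, 'cx': 244.96470085455474, 'cy': 192.30799877010043, 'cam_to_world': array([[-0.51430282, -0.69569228,  0.50150261,  1.39570942],
       [ 0.85757328, -0.41187424,  0.30810335,  0.4893229 ],
       [-0.00778912,  0.58853366,  0.80843519,  1.49994676],
       [ 0.        ,  0.        ,  0.        ,  1.        ]])}
{'fx': 346.23728874333534, 'fy': 346.23728874333534, 'cx': 264.5317092461526, 'cy': 194.0648755938858, 'mount': array([[-1.78748256e-04,  9.54581984e-01,  2.97948325e-01,
         8.09917034e-02],
       [ 9.99999178e-01,  5.48868111e-04, -1.15856165e-03,
        -9.50663641e-04],
       [-1.26947641e-03,  2.97947873e-01, -9.54581298e-01,
        -1.57492162e-01],
       [ 0.00000000e+00,  0.00000000e+00,  0.00000000e+00,
         1.00000000e+00]])} 0.0188
```

View pics/top0.png

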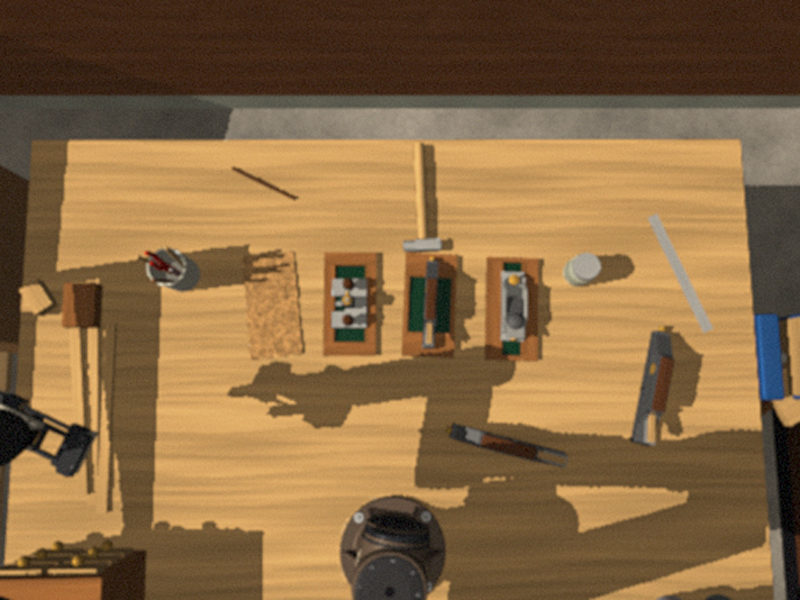

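View pics/scene0.png

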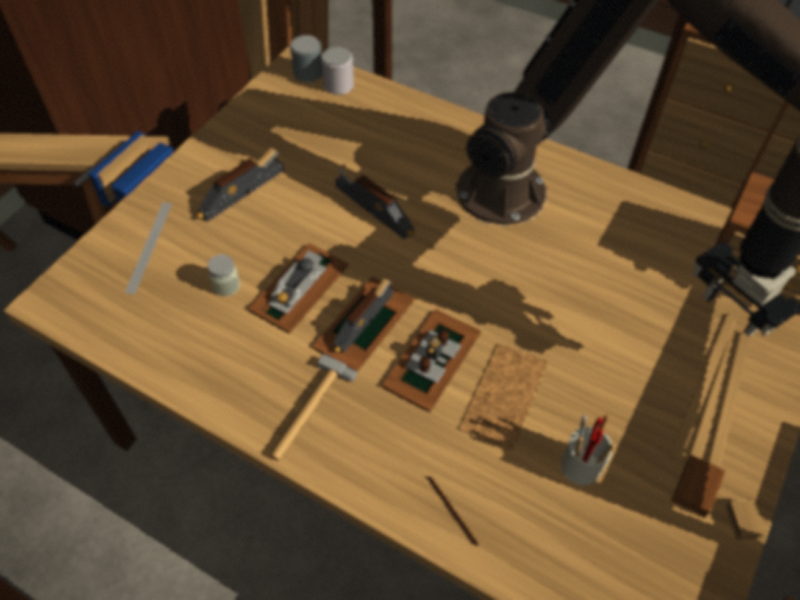

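The top view shows the router plane at about (350,304) on the block tray, the shoulder plane at (430,304) on the router tray, and the block plane at (514,308) on the shoulder tray. The mat is at (272,305), and the larger look-alike planes are at (655,385) and (508,445). I'll move the router to the mat first, then block, shoulder and router home.

```bash
cat > h.py <<'E'
import numpy as np, cv2
from scipy.spatial.transform import Rotation as R
from plant import ctrl
def tool():
    o=ctrl.get_obs();T=np.eye(4);T[:3,:3]=R.from_euler('xyz',o['orientation'],degrees=True).as_matrix();T[:3,3]=o['tool_pos'];return T
def cam(n):
    p=ctrl.camera_params(n);K=np.array([[p['fx'],0,p['cx']],[0,p['fy'],p['cy']],[0,0,1]])
    return K,(tool()@p['mount'] if n=='wrist' else p['cam_to_world'])
def ray(uv,z,c):
    K,M=c;uv=np.atleast_2d(uv).astype(float)
    d=np.c_[(uv-K[:2,2])/[K[0,0],K[1,1]],np.ones(len(uv))]*[1,-1,-1]@M[:3,:3].T
    return M[:3,3]+d*((z-M[2,3])/d[:,2])[:,None]
def go(xyz,yaw):
    "delta in tool axes (mm) and rotvec (deg) to the down pose at xyz with tool yaw"
    T=tool();Rt=R.from_euler('xyz',[180,0,yaw],degrees=True).as_matrix()
    print('delta',np.round(T[:3,:3].T@(np.array(xyz)-T[:3,3])*1e3,1),'ang',np.round(R.from_matrix(T[:3,:3].T@Rt).as_rotvec(degrees=True),2))
E
python3 - <<'E'
from h import *
np.set_printoptions(precision=4,suppress=True)
c=cam('top');s=.64
L=dict(mat=[(245,251),(296,251),(302,356),(250,358)],A=[(324,254),(381,253),(379,354),(323,355)],B=[(404,254),(460,254),(455,356),(402,355)],C=[(487,258),(543,259),(540,358),(486,359)])
for k,v in L.items():
    w=ray(np.array(v)*s,.012,c);ax=(w[0]+w[1]-w[2]-w[3]);print(k,w.mean(0),np.degrees(np.arctan2(ax[1],ax[0])),np.linalg.norm(ax)/2)
print(ray(np.array([(585,255),(165,255),(422,243)])*s,.03,c))
m=w.mean(0)
go([.38,.12,.35],0);go([.38,.12,.35],180)
E
```

```text
mat [0.5525 0.2694 0.012 ] 3.865601620356124 0.2459310243098393
A [0.551  0.0897 0.012 ] -0.7443074042978146 0.2343220626912663
B [ 0.5479 -0.0909  0.012 ] -2.7095362408157007 0.23625534600169912
C [ 0.5376 -0.2844  0.012 ] -2.7937904327713863 0.23313653430524472
[[ 0.6574 -0.4491  0.03  ]
 [ 0.6633  0.5123  0.03  ]
 [ 0.6878 -0.0729  0.03  ]]
delta [ 293.1  404.7 -123.6] ang [  0.09   0.01 -25.15]
delta [ 293.1  404.7 -123.6] ang [  0.01  -0.12 154.85]
```

{"method": "apply_moves", "body": {
  "deltas": [
    {"fingers": 87, "delta_pos": [0, 0, -50], "angular": [0, 0, 0]},
    {"fingers": 87, "delta_pos": [0, 0, -100], "angular": [0, 0, 0]},
    {"fingers": 87, "delta_pos": [0, 0, -124], "angular": [0, 0, -8]},
    {"fingers": 87, "delta_pos": [561, 411, -124], "angular": [0, 0, -25.1]},
    {"fingers": 87, "delta_pos": [561, 411, -124], "angular": [0, 0, -25.1]},
    {"fingers": 87, "delta_pos": [561, 411, -124], "angular": [0, 0, -25.1]},
    {"fingers": 87, "delta_pos": [561, 411, -124], "angular": [0, 0, -25.1]},
    {"fingers": 87, "delta_pos": [561, 411, -124], "angular": [0, 0, -25.1]},
    {"fingers": 87, "delta_pos": [561, 411, -124], "angular": [0, 0, -25.1]},
    {"fingers": 87, "delta_pos": [561, 411, -124], "angular": [0, 0, -25.1]}
  ]
}}

```text
clock: 1.1
tool_pos: [0.4548, 0.3018, 0.3505]
orientation: [180.0, 0.0, -0.0]
force: [0.5, 0.4, 0.4]
opening: 0.0871
gripper_force: 0.0
```

```bash
python3 -c "
from h import *
print(ctrl.get_obs()['joint_pos'].round(1),ctrl.get_obs()['orientation'])
go([.62,0,.35],0)"
```

```text
[ 54.1   5.   -3.6  -0.  -81.4  35.8] [ 1.79998514e+02  9.38698923e-03 -1.80032355e-02]
delta [165.3 301.8   0.4] ang [ 0.    0.01 -0.02]
```

{"method": "apply_moves", "body": {
  "deltas": [
    {"fingers": 87, "delta_pos": [165, 302, 0], "angular": [0, 0, 0]},
    {"fingers": 87, "delta_pos": [165, 302, 0], "angular": [0, 0, 0]},
    {"fingers": 87, "delta_pos": [165, 302, 0], "angular": [0, 0, 0]},
    {"fingers": 87, "delta_pos": [165, 302, 0], "angular": [0, 0, 0]},
    {"fingers": 87, "delta_pos": [165, 302, 0], "angular": [0, 0, 0]},
    {"fingers": 87, "delta_pos": [165, 302, 0], "angular": [0, 0, 0]},
    {"fingers": 87, "delta_pos": [165, 302, 0], "angular": [0, 0, 0]},
    {"fingers": 87, "delta_pos": [165, 302, 0], "angular": [0, 0, 0]},
    {"fingers": 87, "delta_pos": [165, 302, 0], "angular": [0, 0, 0]}
  ]
}}

```text
clock: 2.0
tool_pos: [0.6193, 0.0005, 0.3495]
orientation: [180.0, 0.1, -0.2]
force: [-0.1, -0.7, 0.4]
opening: 0.0867
gripper_force: 0.0
```

```bash
python3 - <<'E'
from h import *
print(tool()[:3,3])
im=ctrl.snapshot('wrist')[:,:,::-1];cv2.imwrite('pics/w1raw.png',im)
cv2.imwrite('pics/w1.png',cv2.resize(im,(800,600),interpolation=cv2.INTER_CUBIC))
E
```

```text
[6.19302026e-01 5.13543412e-04 3.49491616e-01]
```

View pics/w1.png

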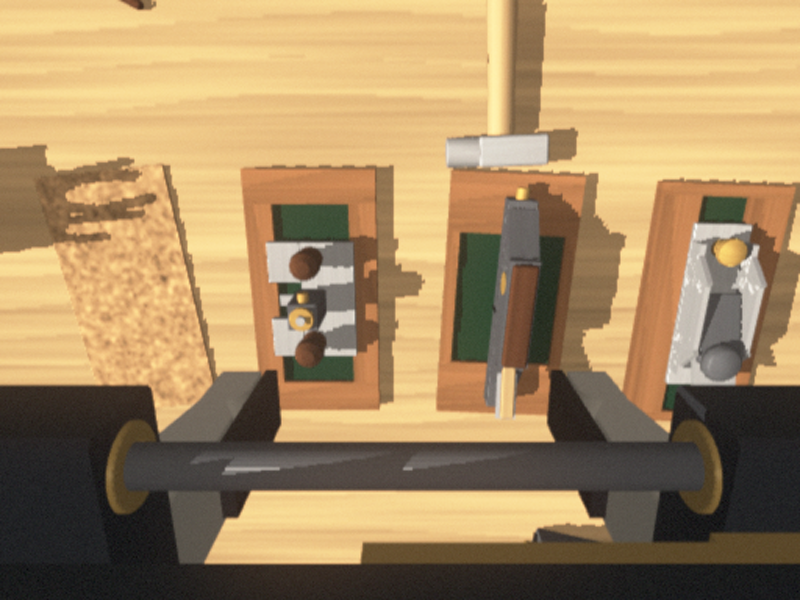

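The view shows, left to right, the mat, the block tray with the router plane at (312,298), the router tray with the shoulder plane at (515,300), and the shoulder tray with the block plane at (715,300). The hammer head is at (497,150), just beyond the router tray.

```bash
cat > m1.py <<'E'
from h import *
np.set_printoptions(precision=4,suppress=True)
K,_=cam('wrist');c=(K,np.array(__import__('json').load(open('w1pose.json'))) if 0 else tool()@ctrl.camera_params('wrist')['mount'])
def q(name,P,z):
    w=ray(np.array(P)*.64,z,c)
    e=[np.linalg.norm(w[i]-w[i-3])*1e3 for i in range(len(w))]
    print(name,w.mean(0)[:2],'edges',np.round(e,0)[:4],'yaws',[round(float(np.degrees(np.arctan2(*(w[a]-w[b])[[1,0]]))),1) for a,b in((0,3),(1,2))] if len(w)==4 else w.tolist())
q('trayA',[(241,168),(376,166),(381,409),(260,410)],.012)
q('recA',[(272,205),(349,204),(354,381),(283,382)],.012)
q('router',[(267,242),(354,241),(355,355),(275,355)],.019)
q('nut',[(301,319)],.012+.066)
q('trayBtop',[(452,170),(585,174)],.012); q('trayBbl',[(437,409)],.012)
q('recB',[(459,233),(565,235),(550,363),(452,361)],.012)
q('shTop',[(505,199),(538,201),(512,368),(502,368)],.07)
q('trayC',[(659,180),(797,184)],.012);q('Cbl',[(625,413)],.012)
q('recCtop',[(703,196),(746,196)],.012)
q('block',[(694,224),(752,224),(728,384),(667,384)],.02)
q('mat',[(40,180),(163,165),(214,375)],.004)
E
python3 m1.py
```

```text
trayA [0.5519 0.096 ] edges [120. 241. 124. 241.] yaws [-1.0, -0.1]
recA [0.5511 0.0962] edges [ 70. 176.  71. 176.] yaws [-1.0, -0.5]
router [0.5506 0.0968] edges [ 79. 113.  78. 112.] yaws [-0.7, -1.5]Traceback (most recent call last):
  File "m1.py", line 11, in <module>
    q('nut',[(301,319)],.012+.066)
    ~^^^^^^^^^^^^^^^^^^^^^^^^^^^^^
  File "m1.py", line 6, in q
    e=[np.linalg.norm(w[i]-w[i-3])*1e3 for i in range(len(w))]
                           ~^^^^^
IndexError: index -3 is out of bounds for axis 0 with size 1
```

Sizes match to within about 2 mm.

```bash
sed -i 's/w\[i-3\])\*1e3 for i in range(len(w))\]/w[(i+1)%len(w)])*1e3 for i in range(len(w))]/' m1.py; python3 m1.py
```

```text
trayA [0.5519 0.096 ] edges [120. 241. 124. 241.] yaws [-1.0, -0.1]
recA [0.5511 0.0962] edges [ 70. 176.  71. 176.] yaws [-1.0, -0.5]
router [0.5506 0.0968] edges [ 79. 113.  78. 112.] yaws [-0.7, -1.5]
nut [0.5522 0.0962] edges [0.] yaws [[0.5521998073909807, 0.09622242555887217, 0.07800000000000001]]
trayBtop [ 0.6676 -0.0922] edges [119. 119.] yaws [[0.6694463578471909, -0.03280761414318255, 0.01200000000000001], [0.6657266484105645, -0.15165496088799016, 0.01200000000000001]]
trayBbl [ 0.4317 -0.0221] edges [0.] yaws [[0.4317215032755886, -0.022088537494614265, 0.01200000000000001]]
recB [ 0.5478 -0.0872] edges [ 98. 128.  98. 128.] yaws [-1.8, -2.0]
shTop [ 0.5765 -0.0826] edges [ 27. 146.   9. 147.] yaws [1.8, -5.2]
trayC [ 0.6585 -0.2807] edges [125. 125.] yaws [[0.6603467225402258, -0.21847444031560026, 0.01200000000000001], [0.6565735210227974, -0.3429687396683948, 0.01200000000000001]]
Cbl [ 0.4266 -0.2149] edges [0.] yaws [[0.42663772726394283, -0.21493491763208378, 0.012000000000000066]]
recCtop [ 0.6461 -0.2796] edges [39. 39.] yaws [[0.6461121907413597, -0.2601669555251124, 0.01200000000000001], [0.646030117845194, -0.29906495088086155, 0.01200000000000001]]
block [ 0.5425 -0.2788] edges [ 52. 159.  61. 159.] yaws [-0.9, 2.1]
mat [0.6004 0.2578] edges [114. 209. 237.] yaws [[0.6608655962092237, 0.3411377478695289, 0.0040000000000000036], [0.6738680523383499, 0.2274859310117235, 0.0040000000000000036], [0.466585625684098, 0.2047637142431319, 0.0040000000000000036]]
```

{"method": "apply_moves", "body": {
  "deltas": [
    {"fingers": 87, "delta_pos": [-69, -97, 50], "angular": [0, 0, 1]},
    {"fingers": 87, "delta_pos": [-69, -97, 150], "angular": [0, 0, 1]},
    {"fingers": 87, "delta_pos": [-69, -97, 250], "angular": [0, 0, 1]},
    {"fingers": 87, "delta_pos": [-69, -97, 250], "angular": [0, 0, 1]},
    {"fingers": 87, "delta_pos": [-69, -97, 250], "angular": [0, 0, 1]},
    {"fingers": 87, "delta_pos": [-69, -97, 250], "angular": [0, 0, 1]},
    {"fingers": 87, "delta_pos": [-69, -97, 250], "angular": [0, 0, 1]},
    {"fingers": 87, "delta_pos": [-69, -97, 250], "angular": [0, 0, 1]}
  ]
}}

```text
clock: 2.85
tool_pos: [0.5503, 0.0998, 0.1013]
orientation: [180.0, 0.0, -0.9]
force: [-0.4, -0.2, 2.4]
opening: 0.087
gripper_force: 0.0
```

```bash
python3 - <<'E'
from h import *
go([.551,.0965,.027],-1)
im=ctrl.snapshot('wrist')[:,:,::-1]
cv2.imwrite('pics/w2.png',cv2.resize(im,(800,600),interpolation=cv2.INTER_CUBIC))
E
```

```text
delta [ 0.7  3.2 74.3] ang [0.04 0.01 0.12]
```

View pics/w2.png

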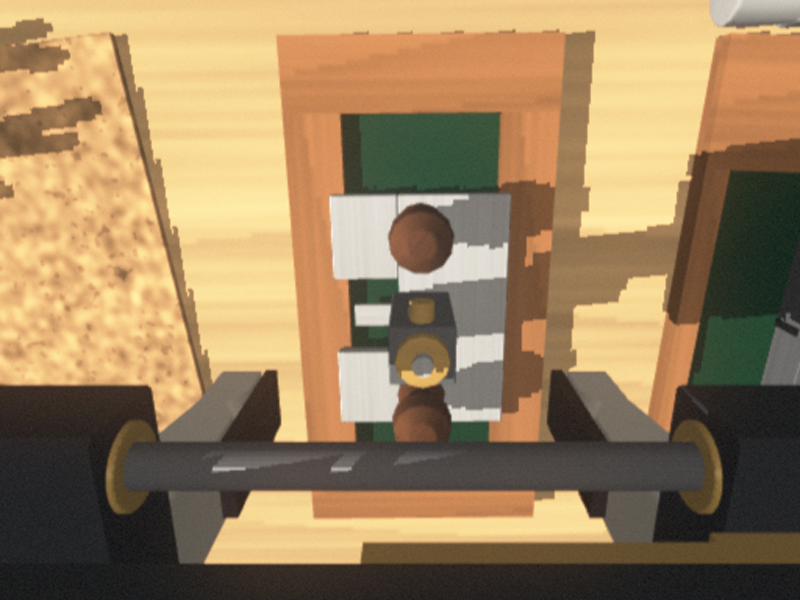

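The picture shows the router's nut at (422,362), almost midway between the fingers, so I'll descend and grip.

{"method": "apply_moves", "body": {
  "deltas": [
    {"fingers": 87, "delta_pos": [1, 3, 40], "angular": [0, 0, 0]},
    {"fingers": 87, "delta_pos": [1, 3, 65], "angular": [0, 0, 0]},
    {"fingers": 87, "delta_pos": [1, 3, 74], "angular": [0, 0, 0]},
    {"fingers": 87, "delta_pos": [1, 3, 74], "angular": [0, 0, 0]},
    {"fingers": 15, "delta_pos": [1, 3, 74], "angular": [0, 0, 0]},
    {"fingers": 15, "delta_pos": [1, 3, 74], "angular": [0, 0, 0]},
    {"fingers": 15, "delta_pos": [1, 3, 74], "angular": [0, 0, 0]},
    {"fingers": 15, "delta_pos": [1, 3, 74], "angular": [0, 0, 0]},
    {"fingers": 15, "delta_pos": [1, 3, 74], "angular": [0, 0, 0]},
    {"fingers": 15, "delta_pos": [1, 3, 74], "angular": [0, 0, 0]}
  ]
}}

```text
clock: 3.9
tool_pos: [0.5513, 0.0958, 0.0267]
orientation: [-180.0, -0.0, -1.0]
force: [0.2, 0.1, -0.5]
opening: 0.0448
gripper_force: 0.0
```

```bash
python3 -c "
from h import *
print(ctrl.get_obs()['tool_pos'],ctrl.get_obs()['opening'])
go([.548,.271,.027],-1)"
```

```text
[0.55133286 0.09580096 0.02673473] 0.04477511755268604
delta [  -6.5 -175.1   -0.2] ang [-0.01 -0.01 -0.03]
```

{"method": "apply_moves", "body": {
  "deltas": [
    {"fingers": 15, "delta_pos": [0, 0, 0], "angular": [0, 0, 0]},
    {"fingers": 15, "delta_pos": [0, 0, 0], "angular": [0, 0, 0]},
    {"fingers": 15, "delta_pos": [0, 0, 0], "angular": [0, 0, 0]},
    {"fingers": 15, "delta_pos": [0, 0, 0], "angular": [0, 0, 0]},
    {"fingers": 15, "delta_pos": [0, 0, 0], "angular": [0, 0, 0]},
    {"fingers": 15, "delta_pos": [0, 0, -5], "angular": [0, 0, 0]},
    {"fingers": 15, "delta_pos": [0, 0, -20], "angular": [0, 0, 0]},
    {"fingers": 15, "delta_pos": [0, 0, -45], "angular": [0, 0, 0]},
    {"fingers": 15, "delta_pos": [0, 0, -60], "angular": [0, 0, 0]},
    {"fingers": 15, "delta_pos": [0, 0, -60], "angular": [0, 0, 0]}
  ]
}}

```text
clock: 4.9
tool_pos: [0.5523, 0.0962, 0.0886]
orientation: [-179.9, -0.2, -1.0]
force: [-0.2, 0.6, -3.6]
opening: 0.0257
gripper_force: 30.0
```

{"method": "apply_moves", "body": {
  "deltas": [
    {"fingers": 15, "delta_pos": [-2, -35, 0], "angular": [0, 0, 0]},
    {"fingers": 15, "delta_pos": [-4, -75, 0], "angular": [0, 0, 0]},
    {"fingers": 15, "delta_pos": [-6, -115, 0], "angular": [0, 0, 0]},
    {"fingers": 15, "delta_pos": [-6, -155, 0], "angular": [0, 0, 0]},
    {"fingers": 15, "delta_pos": [-6, -175, 0], "angular": [0, 0, 0]},
    {"fingers": 15, "delta_pos": [-6, -175, 20], "angular": [0, 0, 0]},
    {"fingers": 15, "delta_pos": [-6, -175, 45], "angular": [0, 0, 0]},
    {"fingers": 15, "delta_pos": [-6, -175, 58], "angular": [0, 0, 0]},
    {"fingers": 15, "delta_pos": [-6, -175, 64], "angular": [0, 0, 0]},
    {"fingers": 15, "delta_pos": [-6, -175, 66], "angular": [0, 0, 0]}
  ]
}}

```text
clock: 5.9
tool_pos: [0.5483, 0.2702, 0.0198]
orientation: [179.9, 0.1, -1.1]
force: [-0.0, 0.2, -4.4]
opening: 0.0258
gripper_force: 30.0
```

{"method": "apply_moves", "body": {
  "deltas": [
    {"fingers": 15, "delta_pos": [0, 0, 1], "angular": [0, 0, 0]},
    {"fingers": 15, "delta_pos": [0, 0, 2], "angular": [0, 0, 0]},
    {"fingers": 60, "delta_pos": [0, 0, 2], "angular": [0, 0, 0]},
    {"fingers": 60, "delta_pos": [0, 0, 2], "angular": [0, 0, 0]},
    {"fingers": 60, "delta_pos": [0, 0, 2], "angular": [0, 0, 0]},
    {"fingers": 60, "delta_pos": [0, 0, 2], "angular": [0, 0, 0]},
    {"fingers": 60, "delta_pos": [0, 0, 2], "angular": [0, 0, 0]},
    {"fingers": 87, "delta_pos": [0, 0, -40], "angular": [0, 0, 0]},
    {"fingers": 87, "delta_pos": [0, 0, -90], "angular": [0, 0, 0]},
    {"fingers": 87, "delta_pos": [0, 0, -130], "angular": [0, 0, 0]}
  ]
}}

```text
clock: 6.9
tool_pos: [0.5488, 0.2709, 0.1531]
orientation: [-180.0, -0.1, -1.0]
force: [1.4, 0.7, 0.1]
opening: 0.0783
gripper_force: 0.0
```

```bash
python3 -c "
from h import *
print(ctrl.get_obs()['tool_pos'])
go([.5425,-.2788,.15],-1)"
```

```text
[0.54882298 0.27092828 0.15309908]
delta [  3.4 549.8   2.9] ang [-0.02 -0.06 -0.02]
```

{"method": "apply_moves", "body": {
  "deltas": [
    {"fingers": 87, "delta_pos": [3, 550, 0], "angular": [0, 0, 0]},
    {"fingers": 87, "delta_pos": [3, 550, 0], "angular": [0, 0, 0]},
    {"fingers": 87, "delta_pos": [3, 550, 0], "angular": [0, 0, 0]},
    {"fingers": 87, "delta_pos": [3, 550, 0], "angular": [0, 0, 0]},
    {"fingers": 87, "delta_pos": [3, 550, 0], "angular": [0, 0, 0]},
    {"fingers": 87, "delta_pos": [3, 550, 0], "angular": [0, 0, 0]},
    {"fingers": 87, "delta_pos": [3, 550, 0], "angular": [0, 0, 0]},
    {"fingers": 87, "delta_pos": [3, 550, 0], "angular": [0, 0, 0]},
    {"fingers": 87, "delta_pos": [3, 550, 0], "angular": [0, 0, 0]},
    {"fingers": 87, "delta_pos": [3, 550, 0], "angular": [0, 0, 0]}
  ]
}}

```text
clock: 7.9
tool_pos: [0.5418, -0.2312, 0.1509]
orientation: [180.0, -0.0, -1.0]
force: [1.2, 0.7, 0.5]
opening: 0.0869
gripper_force: 0.0
```

{"method": "apply_moves", "body": {
  "deltas": [
    {"fingers": 87, "delta_pos": [0, 0, 0], "angular": [0, 0, 0]},
    {"fingers": 87, "delta_pos": [0, 0, 0], "angular": [0, 0, 0]}
  ]
}}

```text
clock: 8.1
tool_pos: [0.5415, -0.2305, 0.1502]
orientation: [-180.0, 0.0, -1.2]
force: [-0.9, 0.1, -0.7]
opening: 0.087
gripper_force: 0.0
```

```bash
python3 - <<'E'
from h import *
print(tool()[:3,3]); go([.5425,-.2788,.023],-1)
im=ctrl.snapshot('wrist')[:,:,::-1]
cv2.imwrite('pics/w3.png',cv2.resize(im,(800,600),interpolation=cv2.INTER_CUBIC))
E
```

```text
[ 0.54153362 -0.23049166  0.15021084]
delta [  2.1  48.3 127.2] ang [-0.01  0.03 -0.22]
```

View pics/w3.png

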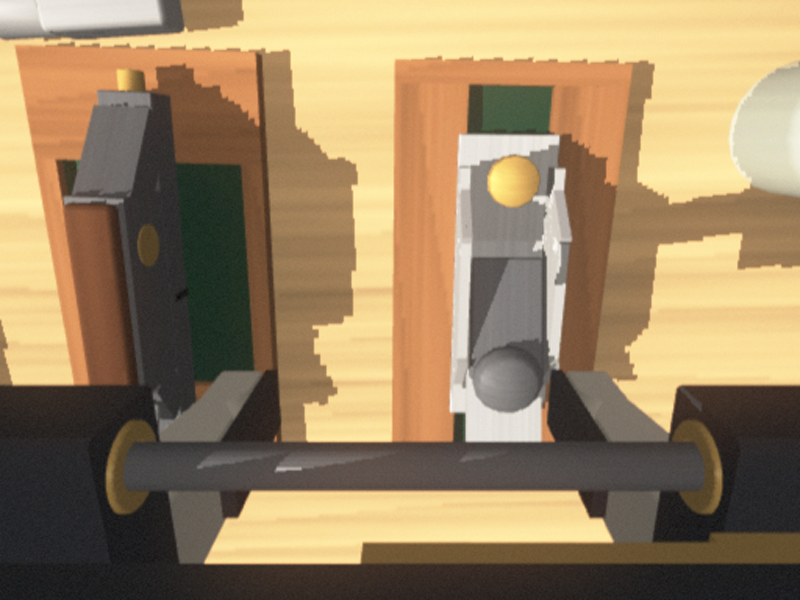

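This view shows the block plane with its front sole edge at (459..560,135), the shoulder tray's front corners at (395,60) and (631,64), and the shoulder plane at left with its toe at about (125,95).

```bash
python3 - <<'E'
from h import *
np.set_printoptions(precision=4,suppress=True)
c=cam('wrist')
P=lambda n,p,z:print(n,ray(np.array(p)*.64,z,c)[:,:2].tolist())
P('block front/left rear',[(459,135),(560,135),(452,411)],.014)
P('knob',[(513,182)],.05)
P('C',[(395,60),(631,64),(393,440),(597,440)],.012);P('recC',[(469,85),(551,86)],.012)
P('sh toe top edges',[(97,103),(160,105)],.06)
P('B',[(260,55),(272,380)],.012)
E
```

```text
block front/left rear [[0.6222247543820348, -0.25408699989170086], [0.6211973134597021, -0.30647862467397124], [0.4622725539884838, -0.2507356447777299]]
knob [[0.6009009574504373, -0.2764720490990498]]
C [[0.6588332489397687, -0.22190407981174662], [0.6546678354392717, -0.34065491421841276], [0.4417454216755061, -0.21420373514134877], [0.4391811704939198, -0.3411610617523725]]
recC [[0.6464191414143114, -0.2592014168875368], [0.6451298486525727, -0.3009531753969056]]
sh toe top edges [[0.6385797296562888, -0.09462797555558061], [0.637244088538029, -0.12157134433364947]]
B [[0.6624510810648628, -0.15436177380413002], [0.4841224870780645, -0.14294490859840284]]
```

{"method": "apply_moves", "body": {
  "deltas": [
    {"fingers": 87, "delta_pos": [1, 48, 0], "angular": [0, 0, 0]},
    {"fingers": 87, "delta_pos": [1, 48, 20], "angular": [0, 0, 0]},
    {"fingers": 87, "delta_pos": [1, 48, 60], "angular": [0, 0, 0]},
    {"fingers": 87, "delta_pos": [1, 48, 100], "angular": [0, 0, 0]},
    {"fingers": 87, "delta_pos": [1, 48, 120], "angular": [0, 0, 0]},
    {"fingers": 87, "delta_pos": [1, 48, 127], "angular": [0, 0, 0]},
    {"fingers": 87, "delta_pos": [1, 48, 127], "angular": [0, 0, 0]},
    {"fingers": 40, "delta_pos": [1, 48, 127], "angular": [0, 0, 0]},
    {"fingers": 40, "delta_pos": [1, 48, 127], "angular": [0, 0, 0]},
    {"fingers": 40, "delta_pos": [1, 48, 127], "angular": [0, 0, 0]}
  ]
}}

```text
clock: 9.15
tool_pos: [0.5431, -0.2772, 0.025]
orientation: [180.0, -0.1, -1.0]
force: [-0.4, 0.2, 1.1]
opening: 0.0687
gripper_force: 0.0
```

{"method": "apply_moves", "body": {
  "deltas": [
    {"fingers": 40, "delta_pos": [0, 0, 0], "angular": [0, 0, 0]},
    {"fingers": 40, "delta_pos": [0, 0, 0], "angular": [0, 0, 0]},
    {"fingers": 40, "delta_pos": [0, 0, 0], "angular": [0, 0, 0]},
    {"fingers": 40, "delta_pos": [0, 0, 0], "angular": [0, 0, 0]},
    {"fingers": 40, "delta_pos": [0, 0, 0], "angular": [0, 0, 0]}
  ]
}}

```text
clock: 9.65
tool_pos: [0.5426, -0.2776, 0.0242]
orientation: [180.0, -0.1, -1.0]
force: [-0.6, -2.6, 5.9]
opening: 0.0518
gripper_force: 30.0
```

```bash
python3 -c "
from h import *
print(ctrl.get_obs()['tool_pos'],ctrl.get_obs()['opening'],ctrl.get_obs()['gripper_force'])
go([.5515,.096,.017],-.7)"
```

```text
[ 0.54260585 -0.27759019  0.02419514] 0.0518380318902743 29.986110627651215
delta [   2.1 -373.7    7. ] ang [ 0.03 -0.05 -0.34]
```

{"method": "apply_moves", "body": {
  "deltas": [
    {"fingers": 40, "delta_pos": [0, 0, -5], "angular": [0, 0, 0]},
    {"fingers": 40, "delta_pos": [0, 0, -25], "angular": [0, 0, 0]},
    {"fingers": 40, "delta_pos": [0, 0, -60], "angular": [0, 0, 0]},
    {"fingers": 40, "delta_pos": [0, 0, -90], "angular": [0, 0, 0]},
    {"fingers": 40, "delta_pos": [0, 0, -105], "angular": [0, 0, 0]},
    {"fingers": 40, "delta_pos": [0, 0, -105], "angular": [0, 0, 0]},
    {"fingers": 40, "delta_pos": [0, -20, -105], "angular": [0, 0, 0]},
    {"fingers": 40, "delta_pos": [0, -50, -105], "angular": [0, 0, 0]},
    {"fingers": 40, "delta_pos": [0, -85, -105], "angular": [0, 0, 0]},
    {"fingers": 40, "delta_pos": [1, -120, -105], "angular": [0, 0, 0]}
  ]
}}

```text
clock: 10.65
tool_pos: [0.5435, -0.1559, 0.1261]
orientation: [-180.0, 0.2, -1.1]
force: [0.5, 1.1, -7.0]
opening: 0.0519
gripper_force: 30.0
```

```bash
python3 -c "
from h import *
print(ctrl.get_obs()['tool_pos'],ctrl.get_obs()['opening'],ctrl.get_obs()['force'])
go([.552,.096,.0182],-.7)"
```

```text
[ 0.54345207 -0.1558924   0.1261163 ] 0.05185312171989569 [ 0.53157039  1.09350848 -6.97531426]
delta [   4.  -251.9  108.1] ang [-0.05  0.23 -0.43]
```

{"method": "apply_moves", "body": {
  "deltas": [
    {"fingers": 40, "delta_pos": [1, -35, 0], "angular": [0, 0, 0]},
    {"fingers": 40, "delta_pos": [2, -75, 0], "angular": [0, 0, 0]},
    {"fingers": 40, "delta_pos": [3, -115, 0], "angular": [0, 0, 0]},
    {"fingers": 40, "delta_pos": [4, -155, 0], "angular": [0, 0, -0.4]},
    {"fingers": 40, "delta_pos": [4, -195, 0], "angular": [0, 0, -0.4]},
    {"fingers": 40, "delta_pos": [4, -230, 0], "angular": [0, 0, -0.4]},
    {"fingers": 40, "delta_pos": [4, -252, 0], "angular": [0, 0, -0.4]},
    {"fingers": 40, "delta_pos": [4, -252, 0], "angular": [0, 0, -0.4]},
    {"fingers": 40, "delta_pos": [4, -252, 30], "angular": [0, 0, -0.4]},
    {"fingers": 40, "delta_pos": [4, -252, 60], "angular": [0, 0, -0.4]}
  ]
}}

```text
clock: 11.65
tool_pos: [0.5532, 0.0947, 0.067]
orientation: [-180.0, 0.0, -0.6]
force: [-0.8, -0.2, -7.1]
opening: 0.0515
gripper_force: 30.0
```

```bash
python3 - <<'E'
from h import *
print(tool()[:3,3]); go([.552,.096,.0182],-.7)
im=ctrl.snapshot('wrist')[:,:,::-1]
cv2.imwrite('pics/w4.png',cv2.resize(im,(800,600),interpolation=cv2.INTER_CUBIC))
E
```

```text
[0.55315115 0.09466835 0.06695709]
delta [-1.1 -1.3 48.8] ang [-0.02  0.04  0.06]
```

View pics/w4.png

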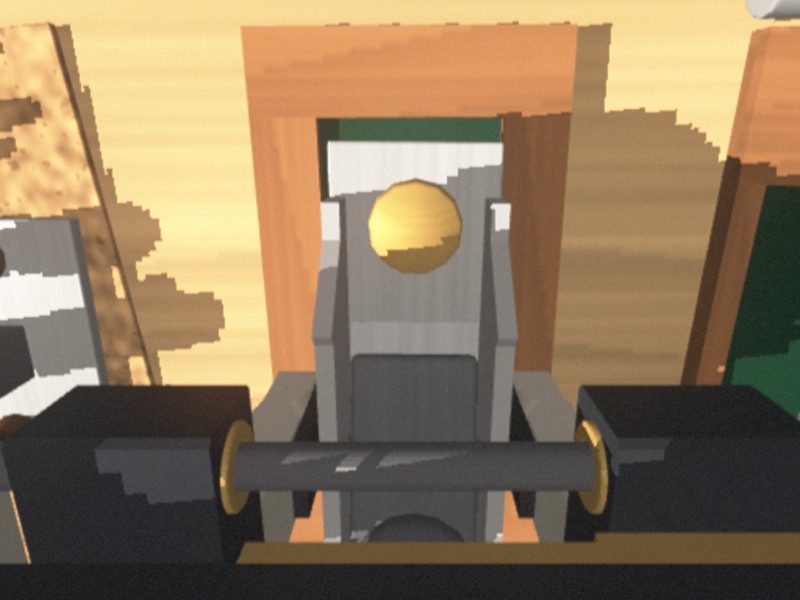

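The block plane hangs over the block recess: front edge at (328..502,142), recess edge at (316..502,118). Only about 1.5 mm of correction is needed.

{"method": "apply_moves", "body": {
  "deltas": [
    {"fingers": 40, "delta_pos": [-1, -2, 15], "angular": [0, 0, 0]},
    {"fingers": 40, "delta_pos": [-1, -2, 28], "angular": [0, 0, 0]},
    {"fingers": 40, "delta_pos": [-1, -2, 36], "angular": [0, 0, 0]},
    {"fingers": 40, "delta_pos": [-1, -2, 42], "angular": [0, 0, 0]},
    {"fingers": 40, "delta_pos": [-1, -2, 45], "angular": [0, 0, 0]},
    {"fingers": 40, "delta_pos": [-1, -2, 45], "angular": [0, 0, 0]}
  ]
}}

```text
clock: 12.3
tool_pos: [0.553, 0.0966, 0.0235]
orientation: [180.0, 0.0, -0.6]
force: [-0.3, -0.2, -6.3]
opening: 0.0516
gripper_force: 30.0
```

{"method": "apply_moves", "body": {
  "deltas": [
    {"fingers": 40, "delta_pos": [-1, 0, 2], "angular": [0, 0, 0]},
    {"fingers": 40, "delta_pos": [-1, 0, 4], "angular": [0, 0, 0]},
    {"fingers": 40, "delta_pos": [-1, 0, 5], "angular": [0, 0, 0]},
    {"fingers": 40, "delta_pos": [-1, 0, 5], "angular": [0, 0, 0]}
  ]
}}

```text
clock: 12.7
tool_pos: [0.552, 0.0967, 0.0186]
orientation: [-180.0, -0.0, -0.6]
force: [-0.4, -0.3, -6.5]
opening: 0.0519
gripper_force: 30.0
```

{"method": "apply_moves", "body": {
  "deltas": [
    {"fingers": 40, "delta_pos": [0, 0, 1], "angular": [0, 0, 0]},
    {"fingers": 40, "delta_pos": [0, 0, 2], "angular": [0, 0, 0]},
    {"fingers": 40, "delta_pos": [0, 0, 2], "angular": [0, 0, 0]}
  ]
}}

```text
clock: 13.0
tool_pos: [0.5522, 0.0968, 0.0182]
orientation: [-180.0, -0.0, -0.6]
force: [-5.9, -0.5, 10.1]
opening: 0.0515
gripper_force: 30.0
```

Contact came at the expected height, z 18.2 mm. I'll release, rise, and go over to the shoulder plane.

{"method": "apply_moves", "body": {
  "deltas": [
    {"fingers": 87, "delta_pos": [0, 0, 0], "angular": [0, 0, 0]},
    {"fingers": 87, "delta_pos": [0, 0, 0], "angular": [0, 0, 0]},
    {"fingers": 87, "delta_pos": [0, 0, 0], "angular": [0, 0, 0]},
    {"fingers": 87, "delta_pos": [0, 0, 0], "angular": [0, 0, 0]},
    {"fingers": 87, "delta_pos": [0, 0, -40], "angular": [0, 0, 0]},
    {"fingers": 87, "delta_pos": [0, 0, -90], "angular": [0, 0, 0]},
    {"fingers": 87, "delta_pos": [0, 0, -135], "angular": [0, 0, 0]},
    {"fingers": 87, "delta_pos": [-4, 185, -135], "angular": [0, 0, 0]},
    {"fingers": 87, "delta_pos": [-4, 185, -135], "angular": [0, 0, 0]},
    {"fingers": 87, "delta_pos": [-4, 185, -135], "angular": [0, 0, 0]}
  ]
}}

```text
clock: 14.0
tool_pos: [0.5471, -0.0543, 0.1522]
orientation: [-180.0, -0.1, -0.5]
force: [1.0, 0.9, -0.4]
opening: 0.0871
gripper_force: 0.0
```

{"method": "apply_moves", "body": {
  "deltas": [
    {"fingers": 87, "delta_pos": [0, 38, 0], "angular": [0, 0, 1]},
    {"fingers": 87, "delta_pos": [0, 38, 0], "angular": [0, 0, 1]},
    {"fingers": 87, "delta_pos": [0, 38, 0], "angular": [0, 0, 1]},
    {"fingers": 87, "delta_pos": [0, 38, 0], "angular": [0, 0, 1]}
  ]
}}

```text
clock: 14.4
tool_pos: [0.5468, -0.0908, 0.1515]
orientation: [-180.0, -0.0, -1.6]
force: [0.4, 1.8, 0.3]
opening: 0.087
gripper_force: 0.0
```

```bash
python3 - <<'E'
from h import *
print(tool()[:3,3],ctrl.get_obs()['orientation'])
im=ctrl.snapshot('wrist')[:,:,::-1]
cv2.imwrite('pics/w5.png',cv2.resize(im,(800,600),interpolation=cv2.INTER_CUBIC))
E
```

```text
[ 0.54678007 -0.09075859  0.15149873] [-1.79996424e+02 -8.75737604e-04 -1.62713006e+00]
```

View pics/w5.png

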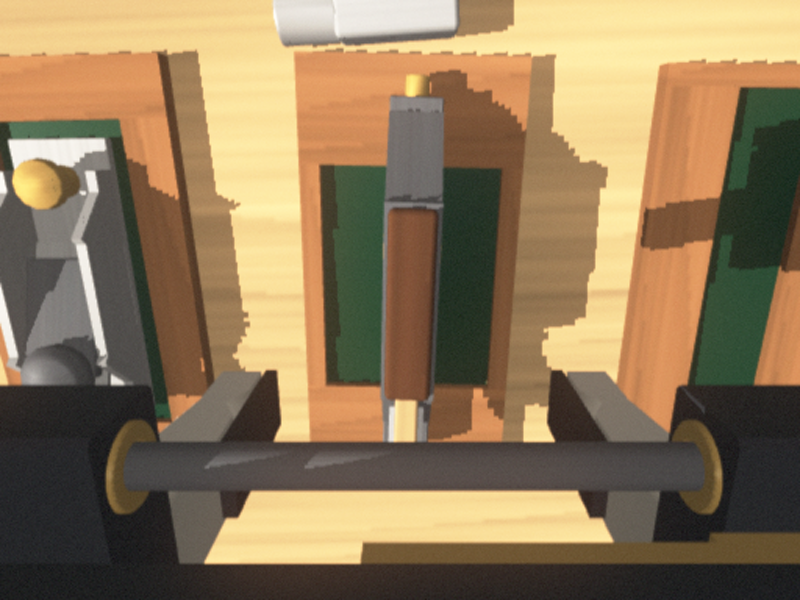

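The block plane is seated in the block recess at left. The shoulder plane's toe edge is at (392..443,97), its body edges at (386,205)/(442,205) and (384,400)/(434,400). The router recess corners are at (321,166), (502,168) and (328,385), (487,385).

```bash
python3 - <<'E'
from h import *
np.set_printoptions(precision=4,suppress=True)
c=cam('wrist');print(c[1][:3,3])
for z in(.05,.06,.07,.077):
    w=ray(np.array([(392,97),(443,97),(386,205),(442,205),(384,400),(434,400)])*.64,z,c)
    print(z,[np.round((w[i]+w[i+1])[:2]/2,4).tolist()+[round(abs(w[i,1]-w[i+1,1])*1e3,1)] for i in(0,2,4)])
w=ray(np.array([(321,166),(502,168),(487,385),(328,385)])*.64,.012,c);print(w.mean(0),w)
go([.55,-.0875,.026],-2)
E
```

```text
[ 0.6282 -0.0918  0.309 ]
0.05 [[0.644, -0.0944, np.float64(22.8)], [0.5961, -0.0915, np.float64(26.6)], [0.4934, -0.0861, np.float64(26.6)]]
0.06 [[0.6434, -0.0943, np.float64(22.0)], [0.5973, -0.0915, np.float64(25.5)], [0.4986, -0.0863, np.float64(25.5)]]
0.07 [[0.6428, -0.0942, np.float64(21.1)], [0.5985, -0.0916, np.float64(24.5)], [0.5038, -0.0865, np.float64(24.5)]]
0.077 [[0.6423, -0.0941, np.float64(20.5)], [0.5994, -0.0916, np.float64(23.8)], [0.5075, -0.0867, np.float64(23.8)]]
[ 0.5476 -0.0877  0.012 ] [[ 0.6133 -0.0425  0.012 ]
 [ 0.6096 -0.139   0.012 ]
 [ 0.4824 -0.1326  0.012 ]
 [ 0.4851 -0.0366  0.012 ]]
delta [  3.1  -3.  125.5] ang [-0.    0.    0.42]
```

{"method": "apply_moves", "body": {
  "deltas": [
    {"fingers": 70, "delta_pos": [-2, -2, 20], "angular": [0, 0, 1.5]},
    {"fingers": 60, "delta_pos": [-2, -2, 50], "angular": [0, 0, 1.5]},
    {"fingers": 60, "delta_pos": [-2, -2, 85], "angular": [0, 0, 1.5]},
    {"fingers": 60, "delta_pos": [-2, -2, 110], "angular": [0, 0, 1.5]},
    {"fingers": 60, "delta_pos": [-2, -2, 121], "angular": [0, 0, 1.5]},
    {"fingers": 60, "delta_pos": [-2, -2, 125], "angular": [0, 0, 1.5]},
    {"fingers": 60, "delta_pos": [-2, -2, 125], "angular": [0, 0, 1.5]},
    {"fingers": 15, "delta_pos": [-2, -2, 125], "angular": [0, 0, 1.5]},
    {"fingers": 15, "delta_pos": [-2, -2, 125], "angular": [0, 0, 1.5]},
    {"fingers": 15, "delta_pos": [-2, -2, 125], "angular": [0, 0, 1.5]}
  ]
}}

```text
clock: 15.45
tool_pos: [0.5453, -0.0891, 0.0275]
orientation: [-180.0, -0.1, -3.1]
force: [-0.3, -0.2, -0.1]
opening: 0.0416
gripper_force: 0.0
```

{"method": "apply_moves", "body": {
  "deltas": [
    {"fingers": 15, "delta_pos": [0, 0, 0], "angular": [0, 0, 0]},
    {"fingers": 15, "delta_pos": [0, 0, 0], "angular": [0, 0, 0]},
    {"fingers": 15, "delta_pos": [0, 0, 0], "angular": [0, 0, 0]},
    {"fingers": 15, "delta_pos": [0, 0, 0], "angular": [0, 0, 0]},
    {"fingers": 15, "delta_pos": [0, 0, 0], "angular": [0, 0, 0]}
  ]
}}

```text
clock: 15.95
tool_pos: [0.545, -0.089, 0.0269]
orientation: [-180.0, -0.0, -3.1]
force: [-1.5, 2.6, 6.3]
opening: 0.0258
gripper_force: 29.9
```

```bash
python3 -c "
from h import *
o=ctrl.get_obs();print(o['tool_pos'],o['orientation'],o['opening'],o['gripper_force'])
go([.5375,-.278,.0202],-1.7)"
```

```text
[ 0.54499196 -0.08902304  0.0268948 ] [-1.79993515e+02 -2.92055419e-02 -3.13635750e+00] 0.025779164960012514 29.935925267636776
delta [  2.9 189.1   6.7] ang [-0.01 -0.03 -1.44]
```

{"method": "apply_moves", "body": {
  "deltas": [
    {"fingers": 15, "delta_pos": [0, 0, -5], "angular": [0, 0, 0]},
    {"fingers": 15, "delta_pos": [0, 0, -20], "angular": [0, 0, 0]},
    {"fingers": 15, "delta_pos": [0, 0, -45], "angular": [0, 0, 0]},
    {"fingers": 15, "delta_pos": [0, 0, -60], "angular": [0, 0, 0]},
    {"fingers": 15, "delta_pos": [1, 30, -60], "angular": [0, 0, -1]},
    {"fingers": 15, "delta_pos": [2, 70, -60], "angular": [0, 0, -1.4]},
    {"fingers": 15, "delta_pos": [3, 110, -60], "angular": [0, 0, -1.4]},
    {"fingers": 15, "delta_pos": [3, 150, -60], "angular": [0, 0, -1.4]},
    {"fingers": 15, "delta_pos": [3, 180, -60], "angular": [0, 0, -1.4]},
    {"fingers": 15, "delta_pos": [3, 189, -55], "angular": [0, 0, -1.4]}
  ]
}}

```text
clock: 16.95
tool_pos: [0.5357, -0.2806, 0.0804]
orientation: [-180.0, 0.1, -1.9]
force: [0.1, -0.5, -8.9]
opening: 0.0261
gripper_force: 29.9
```

{"method": "apply_moves", "body": {
  "deltas": [
    {"fingers": 15, "delta_pos": [0, 0, 15], "angular": [0, 0, 0]},
    {"fingers": 15, "delta_pos": [0, 0, 15], "angular": [0, 0, 0]}
  ]
}}

```text
clock: 17.15
tool_pos: [0.5341, -0.2775, 0.0632]
orientation: [-179.9, 0.4, -1.9]
force: [-1.0, 1.4, -9.2]
opening: 0.0263
gripper_force: 29.9
```

```bash
python3 - <<'E'
from h import *
o=ctrl.get_obs();print(o['tool_pos'],o['orientation'],o['opening'],o['force'])
go([.5375,-.278,.0209],-1.7)
im=ctrl.snapshot('wrist')[:,:,::-1]
cv2.imwrite('pics/w6.png',cv2.resize(im,(800,600),interpolation=cv2.INTER_CUBIC))
E
```

```text
[ 0.53414568 -0.27750147  0.06317644] [-179.8789451     0.38352003   -1.86690515] 0.026342865415512895 [-0.99223045  1.35442648 -9.19638079]
delta [ 3.7  0.5 42.3] ang [-0.12  0.38 -0.17]
```

View pics/w6.png

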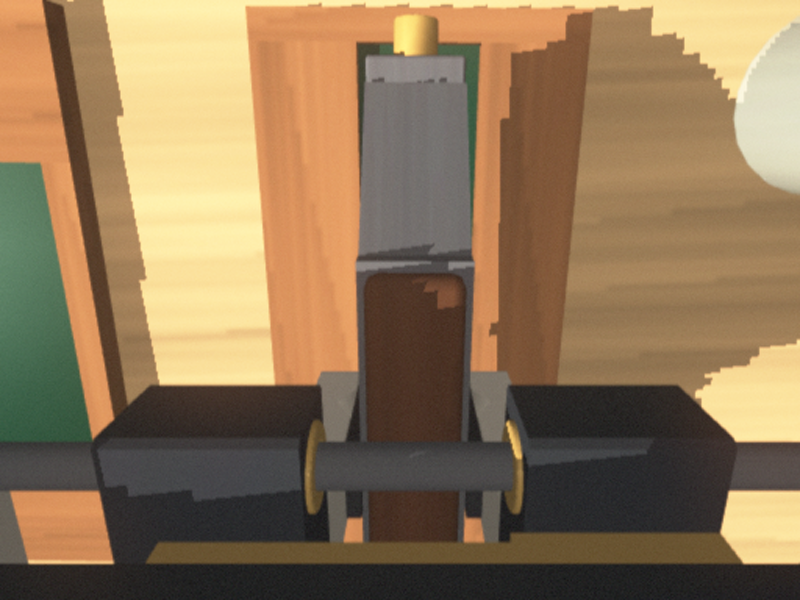

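The shoulder plane hangs over its recess, whose front corners are at (357,43) and (480,43), with the tray's corners at (247,8) and (593,10). I'll check those against the plane before lowering.

```bash
python3 - <<'E'
from h import *
np.set_printoptions(precision=4,suppress=True)
c=cam('wrist')
print(ray(np.array([(357,43),(480,43),(247,8),(593,10),(275,384),(558,384)])*.64,.012,c)[:,:2])
print(ray(np.array([(366,57),(463,57)])*.64,.06,c)[:,:2])
print(ctrl.get_obs()['tool_pos'],ctrl.get_obs()['orientation']);go([.5375,-.278,.0209],-1.7)
E
```

```text
[[ 0.6474 -0.2604]
 [ 0.646  -0.3037]
 [ 0.6596 -0.2231]
 [ 0.6552 -0.3428]
 [ 0.5163 -0.2171]
 [ 0.5125 -0.3378]]
[[ 0.6369 -0.267 ]
 [ 0.6361 -0.2935]]
[ 0.5351 -0.2774  0.0644] [-179.9197    0.3011   -1.7971]
delta [ 2.7  0.5 43.5] ang [-0.08  0.3  -0.1 ]
```

{"method": "apply_moves", "body": {
  "deltas": [
    {"fingers": 15, "delta_pos": [2, 1, 10], "angular": [0, 0, 0.2]},
    {"fingers": 15, "delta_pos": [2, 1, 22], "angular": [0, 0, 0.2]},
    {"fingers": 15, "delta_pos": [2, 1, 30], "angular": [0, 0, 0.2]},
    {"fingers": 15, "delta_pos": [2, 1, 36], "angular": [0, 0, 0.2]},
    {"fingers": 15, "delta_pos": [2, 1, 38], "angular": [0, 0, 0.2]},
    {"fingers": 15, "delta_pos": [2, 1, 38], "angular": [0, 0, 0.2]}
  ]
}}

```text
clock: 17.8
tool_pos: [0.5392, -0.279, 0.0282]
orientation: [-180.0, 0.0, -1.9]
force: [-0.5, 0.4, -8.2]
opening: 0.0256
gripper_force: 29.9
```

{"method": "apply_moves", "body": {
  "deltas": [
    {"fingers": 15, "delta_pos": [-1.5, 0, 2], "angular": [0, 0, 0]},
    {"fingers": 15, "delta_pos": [-1.5, 0, 4], "angular": [0, 0, 0]},
    {"fingers": 15, "delta_pos": [-1.5, 0, 6], "angular": [0, 0, 0]},
    {"fingers": 15, "delta_pos": [-1.5, 0, 7], "angular": [0, 0, 0]},
    {"fingers": 15, "delta_pos": [-1.5, 0, 8], "angular": [0, 0, 0]},
    {"fingers": 15, "delta_pos": [-1.5, 0, 8], "angular": [0, 0, 0]}
  ]
}}

```text
clock: 18.4
tool_pos: [0.5379, -0.2791, 0.021]
orientation: [180.0, -0.0, -1.9]
force: [-1.7, 0.3, -4.6]
opening: 0.0257
gripper_force: 29.9
```

Contact came at 21.0 mm against the 20.9 mm expected. I'll release, rise, and travel back to the mat at z ≈ 0.15.

{"method": "apply_moves", "body": {
  "deltas": [
    {"fingers": 15, "delta_pos": [0, 0, 0.5], "angular": [0, 0, 0]},
    {"fingers": 60, "delta_pos": [0, 0, 0.5], "angular": [0, 0, 0]},
    {"fingers": 60, "delta_pos": [0, 0, 0.5], "angular": [0, 0, 0]},
    {"fingers": 60, "delta_pos": [0, 0, 0.5], "angular": [0, 0, 0]},
    {"fingers": 60, "delta_pos": [0, 0, 0.5], "angular": [0, 0, 0]},
    {"fingers": 60, "delta_pos": [0, 0, -40], "angular": [0, 0, 0]},
    {"fingers": 60, "delta_pos": [0, 0, -90], "angular": [0, 0, 0]},
    {"fingers": 60, "delta_pos": [0, 0, -130], "angular": [0, 0, 0]},
    {"fingers": 60, "delta_pos": [0, 0, -130], "angular": [0, 0, 0]}
  ]
}}

```text
clock: 19.3
tool_pos: [0.5415, -0.2804, 0.1575]
orientation: [179.8, -0.6, -1.9]
force: [0.2, -0.2, -0.1]
opening: 0.0602
gripper_force: 0.0
```

```bash
python3 - <<'E'
from h import *
o=ctrl.get_obs();print(o['tool_pos'],o['orientation'])
go([.5487,.2705,.15],-1)
im=ctrl.snapshot('wrist')[:,:,::-1]
cv2.imwrite('pics/w7.png',cv2.resize(im,(800,600),interpolation=cv2.INTER_CUBIC))
E
```

```text
[ 0.54153849 -0.28036505  0.15754183] [179.81489188  -0.61684476  -1.87464269]
delta [ -10.9 -550.8    5.6] ang [ 0.19 -0.62 -0.88]
```

View pics/w7.png

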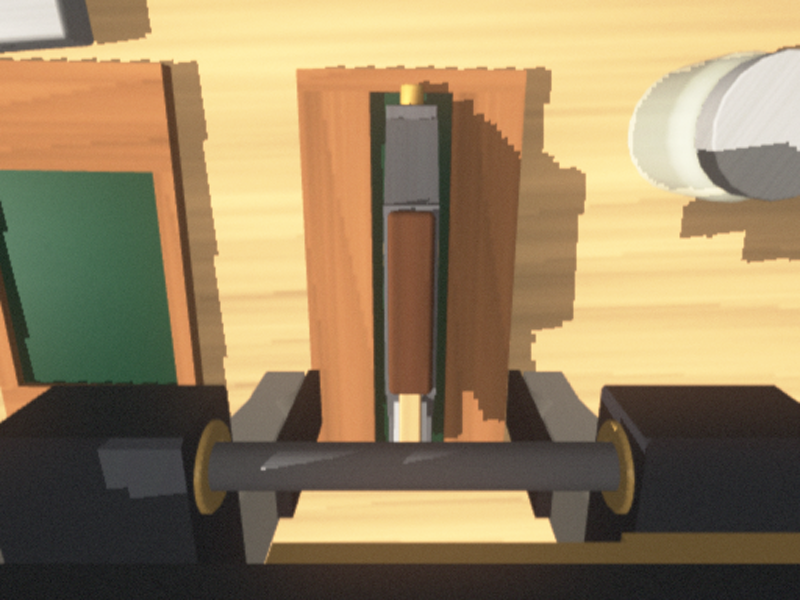

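The shoulder plane sits down in its recess with green strips showing on both sides, at columns 372–452. The router is next.

{"method": "apply_moves", "body": {
  "deltas": [
    {"fingers": 60, "delta_pos": [-8, -550, 0], "angular": [0, 0, -0.9]},
    {"fingers": 60, "delta_pos": [-8, -550, 0], "angular": [0, 0, -0.9]},
    {"fingers": 60, "delta_pos": [-8, -550, 0], "angular": [0, 0, -0.9]},
    {"fingers": 60, "delta_pos": [-8, -550, 0], "angular": [0, 0, -0.9]},
    {"fingers": 60, "delta_pos": [-8, -550, 0], "angular": [0, 0, -0.9]},
    {"fingers": 60, "delta_pos": [-8, -550, 0], "angular": [0, 0, -0.9]},
    {"fingers": 60, "delta_pos": [-8, -550, 0], "angular": [0, 0, -0.9]},
    {"fingers": 60, "delta_pos": [-8, -550, 0], "angular": [0, 0, -0.9]},
    {"fingers": 60, "delta_pos": [-8, -550, 0], "angular": [0, 0, -0.9]},
    {"fingers": 60, "delta_pos": [-8, -550, 0], "angular": [0, 0, -0.9]}
  ]
}}

```text
clock: 20.35
tool_pos: [0.5468, 0.2228, 0.1498]
orientation: [180.0, 0.0, -1.0]
force: [1.2, -1.1, 0.4]
opening: 0.0604
gripper_force: 0.0
```

{"method": "apply_moves", "body": {
  "deltas": [
    {"fingers": 60, "delta_pos": [0, 0, 0], "angular": [0, 0, 0]},
    {"fingers": 60, "delta_pos": [0, 0, 0], "angular": [0, 0, 0]},
    {"fingers": 60, "delta_pos": [0, 0, 0], "angular": [0, 0, 0]},
    {"fingers": 60, "delta_pos": [0, 0, 0], "angular": [0, 0, 0]}
  ]
}}

```text
clock: 20.75
tool_pos: [0.5474, 0.2197, 0.1503]
orientation: [180.0, 0.0, -1.1]
force: [-1.0, -0.2, 1.2]
opening: 0.0602
gripper_force: 0.0
```

```bash
python3 -c "
from h import *
o=ctrl.get_obs();print(o['tool_pos'],o['orientation'])
go([.5485,.2705,.0195],-1)"
```

```text
[0.54739241 0.21965985 0.15028386] [ 1.79976384e+02  2.99903897e-02 -1.11644286e+00]
delta [  0.2 -50.9 130.8] ang [ 0.02  0.03 -0.12]
```

{"method": "apply_moves", "body": {
  "deltas": [
    {"fingers": 60, "delta_pos": [0, -30, 0], "angular": [0, 0, 0]},
    {"fingers": 60, "delta_pos": [0, -51, 20], "angular": [0, 0, 0]},
    {"fingers": 60, "delta_pos": [0, -51, 50], "angular": [0, 0, 0]},
    {"fingers": 60, "delta_pos": [0, -51, 90], "angular": [0, 0, 0]},
    {"fingers": 60, "delta_pos": [0, -51, 115], "angular": [0, 0, 0]},
    {"fingers": 60, "delta_pos": [0, -51, 127], "angular": [0, 0, 0]},
    {"fingers": 60, "delta_pos": [0, -51, 130], "angular": [0, 0, 0]},
    {"fingers": 15, "delta_pos": [0, -51, 130], "angular": [0, 0, 0]},
    {"fingers": 15, "delta_pos": [0, -51, 130], "angular": [0, 0, 0]},
    {"fingers": 15, "delta_pos": [0, -51, 130], "angular": [0, 0, 0]}
  ]
}}

```text
clock: 21.75
tool_pos: [0.5492, 0.2724, 0.0221]
orientation: [-179.9, -0.1, -1.0]
force: [-0.4, -0.4, 0.8]
opening: 0.0414
gripper_force: 0.0
```

{"method": "apply_moves", "body": {
  "deltas": [
    {"fingers": 15, "delta_pos": [0, 0, 0], "angular": [0, 0, 0]},
    {"fingers": 15, "delta_pos": [0, 0, 0], "angular": [0, 0, 0]},
    {"fingers": 15, "delta_pos": [0, 0, 0], "angular": [0, 0, 0]},
    {"fingers": 15, "delta_pos": [0, 0, 0], "angular": [0, 0, 0]},
    {"fingers": 15, "delta_pos": [0, 0, 0], "angular": [0, 0, 0]}
  ]
}}

```text
clock: 22.25
tool_pos: [0.5486, 0.2718, 0.0213]
orientation: [-180.0, -0.0, -1.0]
force: [-1.4, -1.3, 6.9]
opening: 0.0257
gripper_force: 30.0
```

```bash
python3 -c "
from h import *
o=ctrl.get_obs();print(o['tool_pos'],o['orientation'],o['opening'],o['gripper_force'])
go([.5476,-.0877,.022],-1.9)"
```

```text
[0.54859932 0.2717805  0.02129913] [-1.79999611e+02 -2.72986771e-02 -1.02621359e+00] 0.02570508935051587 29.978990256786346
delta [  5.4 359.4  -0.7] ang [-0.   -0.03  0.87]
```

{"method": "apply_moves", "body": {
  "deltas": [
    {"fingers": 15, "delta_pos": [0, 0, -5], "angular": [0, 0, 0]},
    {"fingers": 15, "delta_pos": [0, 0, -25], "angular": [0, 0, 0]},
    {"fingers": 15, "delta_pos": [0, 0, -60], "angular": [0, 0, 0]},
    {"fingers": 15, "delta_pos": [0, 0, -90], "angular": [0, 0, 0]},
    {"fingers": 15, "delta_pos": [0, 0, -105], "angular": [0, 0, 0]},
    {"fingers": 15, "delta_pos": [1, 20, -105], "angular": [0, 0, 0]},
    {"fingers": 15, "delta_pos": [2, 50, -105], "angular": [0, 0, 0.4]},
    {"fingers": 15, "delta_pos": [3, 90, -105], "angular": [0, 0, 0.9]},
    {"fingers": 15, "delta_pos": [4, 130, -105], "angular": [0, 0, 0.9]},
    {"fingers": 15, "delta_pos": [5, 165, -105], "angular": [0, 0, 0.9]}
  ]
}}

```text
clock: 23.25
tool_pos: [0.5489, 0.1044, 0.1245]
orientation: [180.0, 0.1, -2.0]
force: [-0.1, 1.5, -4.6]
opening: 0.0261
gripper_force: 30.0
```

```bash
python3 -c "
from h import *
o=ctrl.get_obs();print(o['tool_pos'],o['orientation'],o['opening'],o['force'])
go([.5476,-.0877,.0233],-1.9)"
```

```text
[0.54894005 0.10442694 0.12448191] [ 1.79963607e+02  1.28211899e-01 -1.97040600e+00] 0.026118798777065345 [-0.08978134  1.45193258 -4.59340447]
delta [  5.5 192.  101.3] ang [ 0.04  0.13 -0.07]
```

{"method": "apply_moves", "body": {
  "deltas": [
    {"fingers": 15, "delta_pos": [1, 35, 0], "angular": [0, 0, 0]},
    {"fingers": 15, "delta_pos": [2, 75, 0], "angular": [0, 0, 0]},
    {"fingers": 15, "delta_pos": [3, 115, 0], "angular": [0, 0, 0]},
    {"fingers": 15, "delta_pos": [4, 150, 0], "angular": [0, 0, 0]},
    {"fingers": 15, "delta_pos": [5, 180, 0], "angular": [0, 0, 0]},
    {"fingers": 15, "delta_pos": [5, 192, 0], "angular": [0, 0, 0]},
    {"fingers": 15, "delta_pos": [5, 192, 20], "angular": [0, 0, 0]},
    {"fingers": 15, "delta_pos": [5, 192, 50], "angular": [0, 0, 0]},
    {"fingers": 15, "delta_pos": [5, 192, 60], "angular": [0, 0, 0]},
    {"fingers": 15, "delta_pos": [5, 192, 60], "angular": [0, 0, 0]}
  ]
}}

```text
clock: 24.25
tool_pos: [0.5471, -0.0854, 0.0637]
orientation: [180.0, 0.3, -2.0]
force: [0.1, 0.3, -3.6]
opening: 0.0257
gripper_force: 30.0
```

```bash
python3 - <<'E'
from h import *
o=ctrl.get_obs();print(o['tool_pos'],o['orientation'])
go([.5476,-.0877,.0233],-1.9)
im=ctrl.snapshot('wrist')[:,:,::-1]
cv2.imwrite('pics/w8.png',cv2.resize(im,(800,600),interpolation=cv2.INTER_CUBIC))
E
```

```text
[ 0.54711726 -0.0854049   0.06366131] [179.95832335   0.26420368  -1.95269157]
delta [ 0.7  2.2 40.4] ang [ 0.04  0.26 -0.05]
```

View pics/w8.png

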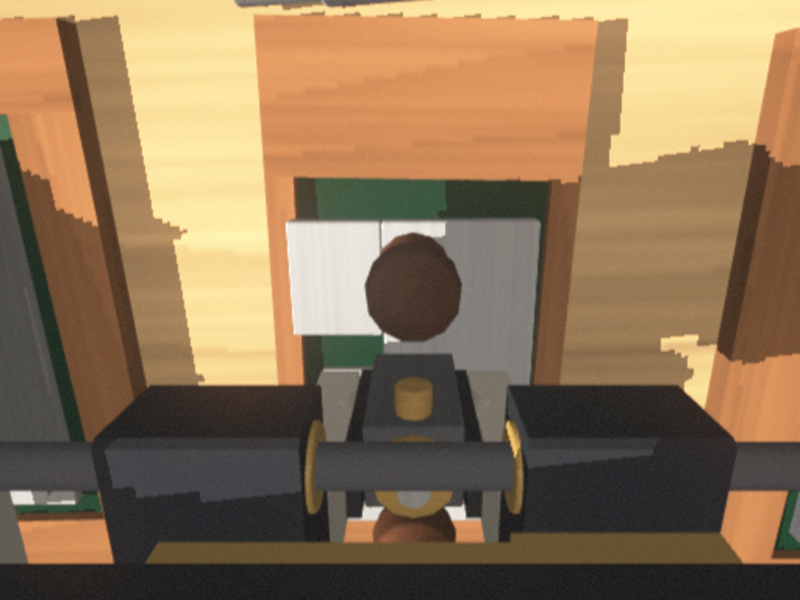

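The router plane hangs over its recess: plate front edge at (287..540,219), recess edge at (294..549,180). It needs about 2.5 mm to the right.

{"method": "apply_moves", "body": {
  "deltas": [
    {"fingers": 15, "delta_pos": [0, 2.5, 10], "angular": [0, 0, 0]},
    {"fingers": 15, "delta_pos": [0, 2.5, 20], "angular": [0, 0, 0]},
    {"fingers": 15, "delta_pos": [0, 2.5, 28], "angular": [0, 0, 0]},
    {"fingers": 15, "delta_pos": [0, 2.5, 33], "angular": [0, 0, 0]},
    {"fingers": 15, "delta_pos": [0, 2.5, 35], "angular": [0, 0, 0]},
    {"fingers": 15, "delta_pos": [0, 2.5, 35], "angular": [0, 0, 0]}
  ]
}}

```text
clock: 24.9
tool_pos: [0.5487, -0.0878, 0.0302]
orientation: [180.0, 0.0, -1.9]
force: [-0.7, 0.2, -3.7]
opening: 0.0255
gripper_force: 30.0
```

{"method": "apply_moves", "body": {
  "deltas": [
    {"fingers": 15, "delta_pos": [-1, 0, 2], "angular": [0, 0, 0]},
    {"fingers": 15, "delta_pos": [-1, 0, 4], "angular": [0, 0, 0]},
    {"fingers": 15, "delta_pos": [-1, 0, 6], "angular": [0, 0, 0]},
    {"fingers": 15, "delta_pos": [-1, 0, 7], "angular": [0, 0, 0]},
    {"fingers": 15, "delta_pos": [-1, 0, 8], "angular": [0, 0, 0]},
    {"fingers": 15, "delta_pos": [-1, 0, 8], "angular": [0, 0, 0]}
  ]
}}

```text
clock: 25.5
tool_pos: [0.5478, -0.0877, 0.0233]
orientation: [180.0, -0.0, -1.9]
force: [-3.5, 1.4, 4.1]
opening: 0.0261
gripper_force: 30.0
```

Contact came at exactly the expected height, so I'll release and rise.

{"method": "apply_moves", "body": {
  "deltas": [
    {"fingers": 60, "delta_pos": [0, 0, 0], "angular": [0, 0, 0]},
    {"fingers": 60, "delta_pos": [0, 0, 0], "angular": [0, 0, 0]},
    {"fingers": 60, "delta_pos": [0, 0, 0], "angular": [0, 0, 0]},
    {"fingers": 60, "delta_pos": [0, 0, 0], "angular": [0, 0, 0]},
    {"fingers": 60, "delta_pos": [0, 0, -40], "angular": [0, 0, 0]},
    {"fingers": 60, "delta_pos": [0, 0, -90], "angular": [0, 0, 0]},
    {"fingers": 60, "delta_pos": [0, 0, -140], "angular": [0, 0, 0]},
    {"fingers": 60, "delta_pos": [40, 0, -190], "angular": [0, 0, 0]},
    {"fingers": 60, "delta_pos": [60, 0, -230], "angular": [0, 0, 0]},
    {"fingers": 60, "delta_pos": [60, 0, -260], "angular": [0, 0, 0]}
  ]
}}

```text
clock: 26.5
tool_pos: [0.6098, -0.0899, 0.2848]
orientation: [180.0, -0.1, -1.9]
force: [0.3, 0.8, -0.6]
opening: 0.0598
gripper_force: 0.0
```

{"method": "apply_moves", "body": {
  "deltas": [
    {"fingers": 60, "delta_pos": [0, 0, 0], "angular": [0, 0, 0]},
    {"fingers": 60, "delta_pos": [0, 0, 0], "angular": [0, 0, 0]},
    {"fingers": 60, "delta_pos": [0, 0, 0], "angular": [0, 0, 0]}
  ]
}}

```text
clock: 26.8
tool_pos: [0.607, -0.0897, 0.2813]
orientation: [-180.0, 0.1, -1.9]
force: [-0.8, -0.2, -1.6]
opening: 0.0596
gripper_force: 0.0
```

```bash
python3 - <<'E'
from h import *
im=ctrl.snapshot('wrist')[:,:,::-1]
cv2.imwrite('pics/w9.png',cv2.resize(im,(800,600),interpolation=cv2.INTER_CUBIC))
E
```

```text
(no output)
```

View pics/w9.png

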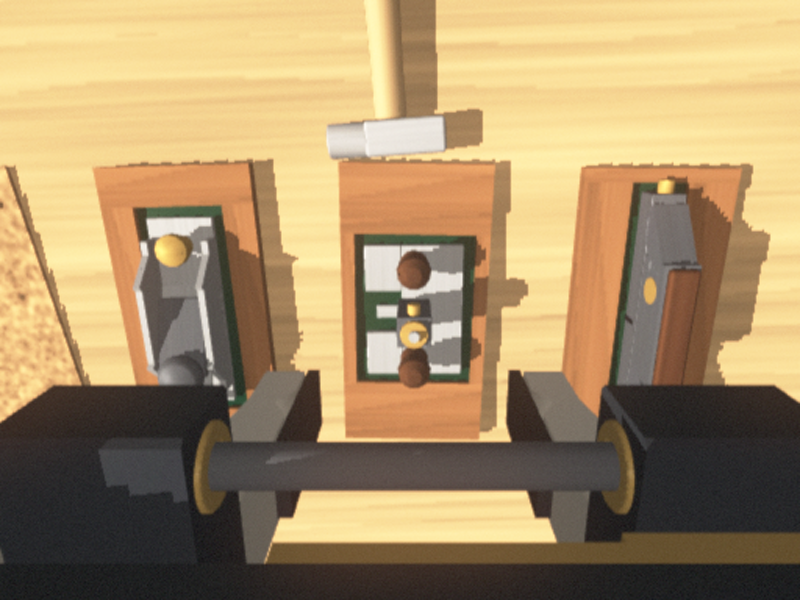

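All three planes sit in their own recesses with green felt showing round them: block at (180,300), router at (415,310), shoulder at (660,290). The hammer hasn't moved.

```bash
python3 -c "
from plant import ctrl
print(ctrl.close_job())"
```

```text
the job is handed in; nothing more can be done
None
```

The block, shoulder and router planes are each seated in their own recess and released, and the job was handed in at about 27 s; no verdict came back, but the last picture showed all three home.

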